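# Tap the spreading wedge home in the bentwood form

## Task

One of the two oval box forms on the bench has a wedge that still stands high in its slot. Take the turned wooden rammer by its handle, tap that wedge straight down with the rammer until it goes no further, and then stand the rammer upright on the bench again. Do not touch that form or its wedge with the gripper itself.

Things in the scene. Friction and masses are not known exactly. Their poses are not given: they have to be found in the camera images.
- rammer: Turned wooden hand rammer, loose, 0.25 to 0.5 kg, standing on its head: flat-faced round head 58 mm across, 48 mm high; above it an upright straight round handle 28 mm across, with a small knob from 130 mm up; 160 mm tall in all. Origin: centre of the striking face underneath; z up along the handle. Grip the handle from above, 85 to 125 mm above the origin, at any yaw.
- form: Form whose wedge is to be driven, fixed: oval wooden core 90 x 170 mm, split in two halves, pale strip bent round it, on a base board 110 x 190 x 15 mm; flat top 75 mm above the bench. Origin: underside centre, on the bench; x across the oval, y along it, z up. The wedge stands in the slot over the origin. A like form on the other side has its wedge fully down already: leave it.
- wedge (a joint): How far the dark wooden wedge has gone down, in m: 0 is just started, 0.045 is fully home against its stop. It starts somewhere between 0.008 and 0.020. It slides straight down only; friction of about 7 N (a little more when moved fast) holds it wherever it is left, so it does not spring back.
- wedge_top (a point): Centre of the wedge's flat top, 50 mm (form's x) by 26 mm (form's y). It starts 115 to 127 mm above the bench and is 90 mm above the bench, 15 mm above the core's top, when the wedge is fully home.
Things that resemble listed ones, but are neither listed nor needed, are in the scene too. What is shaped like the rammer but yellow is not meant.

How it is judged:
On the way, in this order (a step that is already met when the one before it is completed fails the run):
1. the rammer's face bears on the wedge (contact force between rammer and form above 1 N and distance between rammer and wedge_top below 0.04 m).
2. the wedge is home (value of joint wedge above 0.041 m), for 0.1 s.
At the end, for the whole second after the job is handed in: The wedge is down to within 4 mm of its stop, and the rammer stands upright (within 10 degrees) and still, directly on the bench, anywhere (value of joint wedge above 0.041 m and angle between rammer's own z axis and vertical below 0.17 rad and height (world z) of rammer below 0.008 m and linear speed of rammer below 0.02 m/s); the robot touches nothing.
It fails at once if the gripper or the arm itself pushes on the form or its wedge (contact force between any of the fingers, the arm and form above 1 N).
It also fails if it takes over 48 s, if anything falls off the work surface, if the arm or the gripper's body presses on something with over 40 N, if the wrist force passes 120 N, or if a joint passes its speed limit or range.

## Robot

A 6-joint arm with a two-finger parallel gripper is mounted at the origin on the work surface. World frame = base frame: x ahead of the robot, y to its left, z up, the work surface at z = 0. Lengths are in m, angles in rad, forces in N, time in s.
With the tool pointing down it reaches from about 0.3 to 0.775 m from the base axis. Payload 14.6 kg.
Tool frame: the origin (TCP) lies between the finger pads; the fingertips stand 22 mm ahead of it and the grasp point (between the pads) lies 3 mm ahead of it (manip.tips_ahead is the distance from the TCP to the fingertips, in m); y points along the fingers, z is the direction in which the jaws open and shut, and the axes are right-handed (so a half turn about y gives the same grasp; the last joint's range is limited). The gripper opens to 94 mm and grips with 3 to 60 N. Pads are 16 mm wide; open, the fingers measure 119 mm over their backs; the gripper's body (75 mm by 177 mm) begins 78 mm behind the grasp point.
Start: joints at [1.15, 0.3, 1.521, -0, 1.321, -0.067], TCP at [0.191, 0.516, 0.227] pointing down, gripper open.
Joint ranges: [-3.03, 3.03], [-0.79, 2.21], [0.23, 2.52], [-1.04, 4.18], [0, 3.07], [-2.55, 2.55]. Speed limits (rad/s): [2.22, 2.22, 2.57, 3.14, 3.14, 3.14].

## Interface

Orientations are given as a unit quaternion [w, x, y, z].
In Python, from bench import manip gives the robot as it stands.
- The arm moves only by the shell command python3 -m handwheel 'ROWS' [FORCE]. ROWS is JSON, a list of rows, each a list of 3 entries, a list of its own where there are three numbers: the opening in per cent of the stroke, from 0 (shut) to 100 (fully open), then the shift along the tool's x, y, z in mm, then the turn about the tool's y in rad. In form: [[claw, [dx, dy, dz], yaw], ...]. A call has 1 to 10 rows; each row shifts and turns the commanded pose from where the row before left it, along the tool's axes as they then stand; what a row does not reach is not made up. A row lasts 1/12 s, in which the tool goes at most 41.7 mm and 7.16 degrees, less where a joint would pass 70% of its speed; a pose out of reach is approached as far as the arm can. A call is refused whole if a number of a shift passes 41.7 or a number of a turn 0.125, either way. A call with a gripper value outside its range is refused whole. The fingers move at their own pace and stop on an object; FORCE is the grip in N (left out, the last holds). Time passes only in rows, so rows that do not move let the fingers close. It gives the time, the measured TCP pose, the force and the opening at its end, in the units of the state.
- manip.read_state(): the state, without advancing time (a new reading comes with each control period).
- manip.get_image(name): name is "side" or "top"; returns the picture (480x640x3 uint8, blue, green, red); there is no depth.
- manip.camera_info(name): a dict with "K" (3x3 intrinsics, pixels), "cam_to_world" (4x4, takes a point from camera to world coordinates). Camera axes: x right, y down, z forward; pixel columns grow to the right and rows downward; lengths in m; the calibration is good to about 2 mm. A picture is of the moment at which its call begins. camera_info takes no time and is no camera call.
- manip.job_done(): hands the job in, once; it reports no verdict.
The state is a dict: "t": time; "q": joint angles; "joint_vel": joint speeds; "joint_torque": joint torques, N m; "eef_pos": TCP position; "tool_rot": TCP orientation; "contact_force": force on the tool from outside, world axes, zero at the start; "wrist_torque": the same for the moment, N m; "grip_width": finger opening in m.
Only numpy, scipy, OpenCV 4.12 (cv2) and the standard library are available. Lean on these libraries where they do the work, as an engineer would, in place of code of your own. Each camera call takes 0.05 s, during which the arm holds its last target. There are 200 camera calls.

## Working session

There is one attempt and no reset: what is moved stays moved. The work goes in short steps, Python scripts to look and compute and a shell command to move; the robot and the scene stay as the last step left them, time stands still between calls to the robot, and variables do not carry over. Pictures are saved under pics/ and viewed, about 8 in all and at most 12, crops included, and the job is handed in when it is done.

```bash
mkdir -p pics; python3 - <<'E'
from bench import manip
import cv2
for n in ("side","top"):
    cv2.imwrite(f"pics/{n}0.png",manip.get_image(n)); c=manip.camera_info(n); print(n,c["K"],c["cam_to_world"])
print(manip.read_state())
E
```

```text
side [[507.29485439   0.         321.44396737]
 [  0.         507.29485439 224.67032193]
 [  0.           0.           1.        ]] [[ 0.80544345 -0.37995148  0.45486011  0.10223145]
 [-0.5925405  -0.50003467  0.6315545  -0.62201183]
 [-0.01251424 -0.77820447 -0.62788629  0.7389281 ]
 [ 0.          0.          0.          1.        ]]
top [[464.19434289   0.         315.48008271]
 [  0.         464.19434289 245.24520959]
 [  0.           0.           1.        ]] [[ 0.02233053 -0.99879306  0.04374666  0.47251452]
 [-0.99974086 -0.02250246 -0.0034417   0.00212942]
 [ 0.00442195 -0.04365847 -0.99903673  0.96789635]
 [ 0.          0.          0.          1.        ]]
{'t': 0.1, 'q': array([ 1.15041709e+00,  3.00373397e-01,  1.52153167e+00, -4.69576014e-06,
        1.32073185e+00, -6.65712862e-02]), 'joint_vel': array([ 1.03506052e-03, -5.91878875e-04, -2.19964042e-03, -6.81459374e-05,
       -5.87357300e-04, -9.06972156e-05]), 'joint_torque': array([ 1.89027873e-03, -5.32638967e+01, -3.53287768e+01,  7.09854439e-02,
        2.34634423e-02, -8.92676712e-05]), 'eef_pos': array([0.19045615, 0.51572986, 0.22696082]), 'tool_rot': array([-0.69571242,  0.69642983, -0.12452559,  0.1243507 ]), 'contact_force': array([ 0.16784734,  0.57629996, -0.95703994]), 'wrist_torque': array([-0.01869416,  0.02160911, -0.03223179]), 'grip_width': 0.09392955969406942}
```

View pics/side0.png

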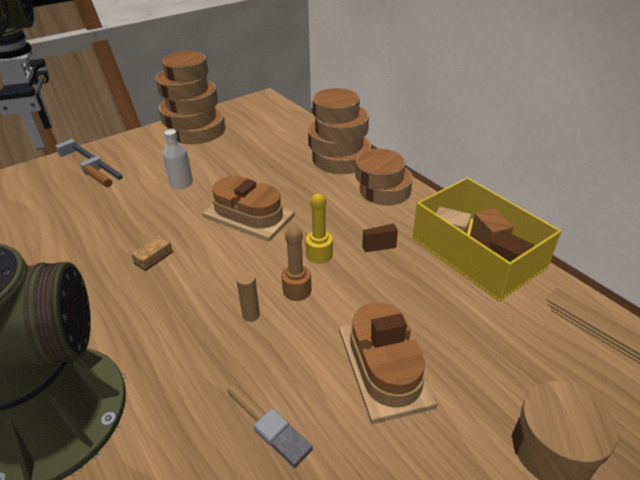

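View pics/top0.png

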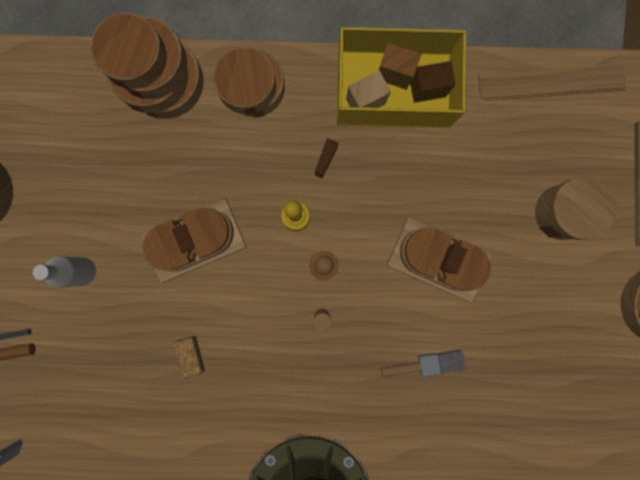

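The candidates for the rammer in the side view are the brown one (295,265), the yellow one (319,230, excluded by colour) and a plain peg (248,297, no head). The forms are at (250,203) and (388,355), and the wedge of the near right form seems higher. I'll check this in one composite crop.

```bash
python3 - <<'E'
import cv2,numpy as np
s=cv2.imread("pics/side0.png");t=cv2.imread("pics/top0.png")
f=lambda im,x,y,w,h:cv2.resize(im[y:y+h,x:x+w],(400,300),interpolation=cv2.INTER_CUBIC)
o=np.vstack([np.hstack([f(s,200,165,100,75),f(s,320,290,133,100)]),np.hstack([f(s,250,220,120,90),f(t,385,210,120,90)])])
cv2.imwrite("pics/c1.png",o)
E
```

```text
(no output)
```

View pics/c1.png

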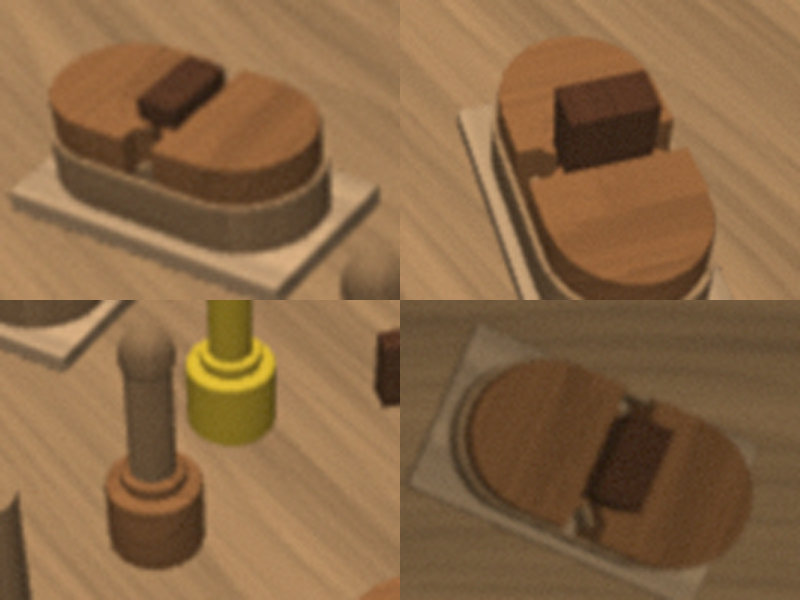

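```bash
cat > h.py <<'E'
from bench import manip
import numpy as np
def ray(n,u,v):
    c=manip.camera_info(n);T=np.array(c["cam_to_world"]);d=T[:3,:3]@np.linalg.solve(np.array(c["K"]),[u,v,1]);return T[:3,3],d
def atz(n,u,v,z):
    o,d=ray(n,u,v);return o+d*(z-o[2])/d[2]
def tri(a,b):
    o1,d1=ray("side",*a);o2,d2=ray("top",*b)
    s=np.linalg.lstsq(np.c_[d1,-d2],o2-o1,rcond=None)[0];p,q=o1+s[0]*d1,o2+s[1]*d2
    return (p+q)/2,np.linalg.norm(p-q)
E
python3 - <<'E'
from h import *
import cv2
print("wedge",tri((389,322),(454.8,258.9)))
print("knob",tri((293.8,235.6),(322.5,264.5)), atz("side",293.8,235.6,.145),atz("top",322.5,264.5,.145))
# form base corners (top view crop) z=.015
for u,v in [(480,325),(410,485),(697,600)]: print(atz("top",385+(u-400)/3.333,210+(v-300)/3.333,.015))
for z in(.115,.12,.125):print(z,atz("side",389,322,z),atz("top",454.8,258.9,z))
# yellow
print(atz("top",295,212,.145))
t=manip.read_state();from scipy.spatial.transform import Rotation as R
q=t["tool_rot"];print(R.from_quat(q[[1,2,3,0]]).as_matrix())
im=cv2.imread("pics/top0.png")
cv2.imwrite("pics/c2.png",cv2.resize(im[195:315,270:430],(800,600),interpolation=cv2.INTER_CUBIC))
E
```

```text
wedge (array([ 0.49133068, -0.25734229,  0.11785758]), np.float64(0.00217994499095614))
knob (array([ 0.47562872, -0.01454243,  0.14045612]), np.float64(0.0021472466915249872)) [ 0.47371446 -0.01969116  0.145     ] [ 0.47469712 -0.01389959  0.145     ]
[ 0.57583378 -0.19267058  0.015     ]
[ 0.47598386 -0.15087823  0.015     ]
[ 0.40935791 -0.3283437   0.015     ]
0.115 [ 0.49413775 -0.25615115  0.115     ] [ 0.49050159 -0.25754762  0.115     ]
0.12 [ 0.49099712 -0.25908306  0.12      ] [ 0.49039615 -0.2560253   0.12      ]
0.125 [ 0.48785648 -0.26201497  0.125     ] [ 0.4902907  -0.25450297  0.125     ]
[0.56693454 0.03705595 0.145     ]
[[ 9.38060559e-01 -4.22019242e-04  3.46471081e-01]
 [-3.46471332e-01 -9.55204911e-04  9.38060075e-01]
 [-6.49285233e-05 -9.99999455e-01 -1.04225762e-03]]
```

View pics/c2.png

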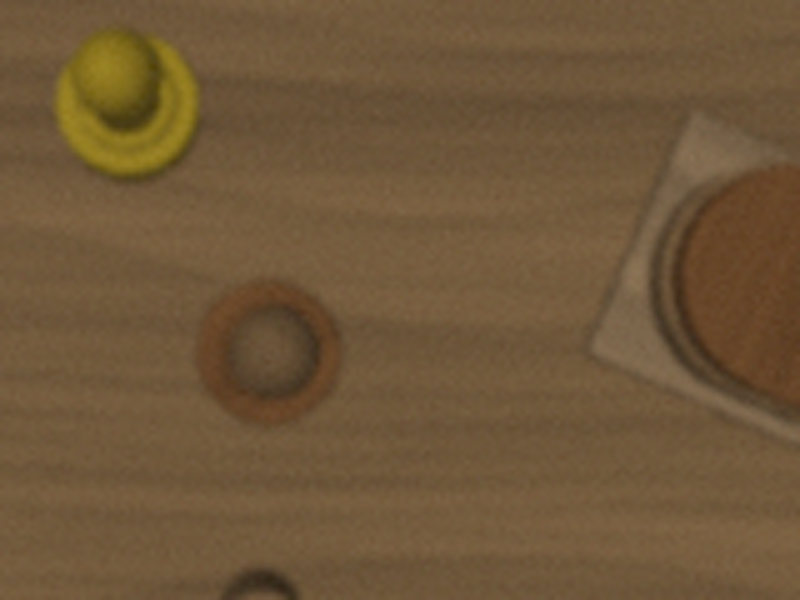

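The composite settles both choices: the right form's wedge is high (side ≈ (389,322)) and the brown rammer has its knob at top ≈ (324.6,265.2), giving (0.473, -0.018). The wedge comes out at about (0.491, -0.258, 0.118). I'll move above the rammer now.

```bash
python3 -m handwheel '[[100,[22.5,0,-20.2],0],[100,[22.5,0,-20.2],0],[100,[22.5,0,-20.2],0],[100,[22.5,0,-20.2],0],[100,[22.5,0,-20.2],0],[100,[22.5,0,-20.2],0],[100,[22.5,0,-20.2],0],[100,[22.5,0,-20.2],0],[100,[22.5,0,-20.2],0],[100,[22.5,0,-20.2],0]]' 50
python3 -m handwheel '[[100,[22.5,0,-20.2],0],[100,[22.5,0,-20.2],0],[100,[22.5,0,-20.2],0],[100,[22.5,0,-20.2],0],[100,[22.5,0,-20.2],0],[100,[22.5,0,-20.2],0],[100,[22.5,0,-20.2],0],[100,[22.5,0,-20.2],0],[100,[22.5,0,-20.2],0],[100,[22.5,0,-20.2],0]]'
python3 -m handwheel '[[100,[0,0,0],0],[100,[0,0,0],0],[100,[0,0,0],0]]'
python3 - <<'E'
from h import *
from scipy.spatial.transform import Rotation as R
import cv2
s=manip.read_state();M=R.from_quat(s["tool_rot"][[1,2,3,0]]).as_matrix()
print(s["eef_pos"],s["q"],M,"to go",M.T@(np.array([.473,-.018,.111])-s["eef_pos"])*1e3)
im=manip.get_image("side");cv2.imwrite("pics/s1.png",cv2.resize(im[140:340,200:400],(600,600),interpolation=cv2.INTER_CUBIC))
E
```

```text
t: 0.93
eef_pos: [0.3319, 0.2471, 0.2273]
tool_rot: [-0.696, 0.696, -0.124, 0.124]
contact_force: [-0.2, 1.0, -0.4]
grip_width: 0.094
t: 1.77
eef_pos: [0.4731, -0.0205, 0.2272]
tool_rot: [-0.696, 0.696, -0.125, 0.124]
contact_force: [0.7, 0.3, -0.9]
grip_width: 0.0943
t: 2.02
eef_pos: [0.4724, -0.0186, 0.2271]
tool_rot: [0.696, -0.696, 0.125, -0.124]
contact_force: [0.4, -1.2, 0.3]
grip_width: 0.0939
[ 0.47237718 -0.01864608  0.22714059] [-1.17014963e-01  1.27668553e-01  1.73077059e+00  1.28200109e-04
  1.28394903e+00 -1.33378477e+00] [[ 9.37971512e-01 -7.75719970e-04  3.46711466e-01]
 [-3.46711406e-01  2.14996010e-04  9.37971830e-01]
 [-8.02145062e-04 -9.99999676e-01 -6.72908290e-05]] to go [  0.45334319 116.14021192   0.82975793]
```

View pics/s1.png

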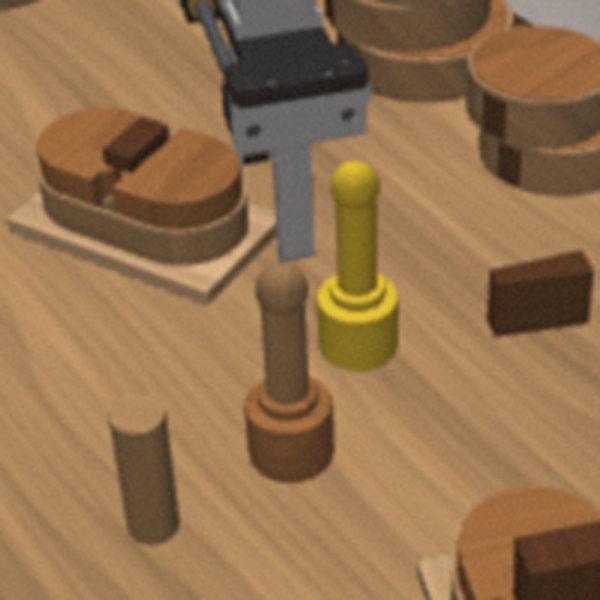

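The gripper hangs over the brown rammer. The handle middle is at crop (287,350) and the knob at (282,288). I'll make one cross-check from the side view before descending.

```bash
python3 - <<'E'
from h import *
for u,v,z in [(282,288,.145),(287,350,.095),(290,447,.0)]: print(atz("side",200+u/3,140+v/3,z))
print(atz("top",270+273/5,195+351/5,.145),atz("top",270+269/5,195+351/5,.048))
E
python3 -m handwheel '[[100,[0.5,20,1],0],[100,[0,20,0],0],[100,[0,20,0],0],[100,[0,20,0],0],[100,[0,20,0],0],[100,[0,16,0],0],[100,[0,0,0],0],[100,[0,0,0],0]]'
```

```text
[ 0.47337453 -0.02084768  0.145     ]
[ 0.47351509 -0.02207841  0.095     ]
[ 4.76133373e-01 -1.42583222e-02 -1.11022302e-16]
[ 0.47354168 -0.01764548  0.145     ] [ 0.47362738 -0.01839267  0.048     ]
t: 2.73
eef_pos: [0.4732, -0.0175, 0.1116]
tool_rot: [-0.696, 0.696, -0.124, 0.124]
contact_force: [0.5, 0.2, 1.1]
grip_width: 0.0939
```

```bash
python3 -m handwheel '[[0,[0,0,-1],0],[0,[0,0,0],0],[0,[0,0,0],0],[0,[0,0,0],0],[0,[0,0,0],0],[0,[0,0,0],0],[0,[0,0,0],0],[0,[0,0,0],0],[0,[0,0,0],0],[0,[0,0,0],0]]' 50
python3 -m handwheel '[[0,[0,-10,0],0],[0,[0,-20,0],0],[0,[0,-30,0],0],[0,[0,-30,0],0],[0,[0,-30,0],0],[0,[0,-20,0],0],[0,[0,-20,0],0],[0,[0,0,0],0],[0,[0,0,0],0],[0,[0,0,0],0]]'
python3 - <<'E'
from h import *
from scipy.spatial.transform import Rotation as R
s=manip.read_state();M=R.from_quat(s["tool_rot"][[1,2,3,0]]).as_matrix()
print(s["eef_pos"],"to go",M.T@(np.array([.4915,-.2585,.27])-s["eef_pos"])*1e3)
E
```

```text
t: 3.57
eef_pos: [0.4732, -0.0191, 0.1114]
tool_rot: [-0.696, 0.696, -0.124, 0.124]
contact_force: [-0.1, 0.1, -0.4]
grip_width: 0.031
t: 4.4
eef_pos: [0.4727, -0.0191, 0.2701]
tool_rot: [-0.696, 0.696, -0.125, 0.124]
contact_force: [-0.8, 0.6, -3.9]
grip_width: 0.0276
[ 0.4726712  -0.01907404  0.2701302 ] to go [ 1.00619064e+02  4.52922132e-02 -2.18071399e+02]
```

Gripped: about 3.5 N of weight and a 28 mm opening. The face is at about z 0.159, clear of the wedge top. I'll go over the wedge and look.

```bash
python3 -m handwheel '[[0,[10,0,-21.8],0],[0,[10,0,-21.8],0],[0,[10,0,-21.8],0],[0,[10,0,-21.8],0],[0,[10,0,-21.8],0],[0,[10,0,-21.8],0],[0,[10,0,-21.8],0],[0,[10,0,-21.8],0],[0,[10,0,-21.8],0],[0,[10,0,-21.8],0]]'
python3 -m handwheel '[[0,[0,0,0],0],[0,[0,0,0],0],[0,[0,0,0],0],[0,[0,0,0],0]]'
python3 - <<'E'
from h import *
import cv2
a=manip.get_image("side");b=manip.get_image("top")
f=lambda im,x,y:cv2.resize(im[y:y+200,x:x+133],(400,600),interpolation=cv2.INTER_CUBIC)
cv2.imwrite("pics/w1.png",np.hstack([f(a,325,220),f(b,385,160)]))
E
```

```text
t: 5.23
eef_pos: [0.491, -0.2593, 0.2695]
tool_rot: [0.696, -0.696, 0.125, -0.123]
contact_force: [0.6, 0.6, -3.8]
grip_width: 0.0275
t: 5.57
eef_pos: [0.4914, -0.2575, 0.2708]
tool_rot: [0.696, -0.696, 0.125, -0.124]
contact_force: [0.2, 1.1, -3.6]
grip_width: 0.0273
```

View pics/w1.png

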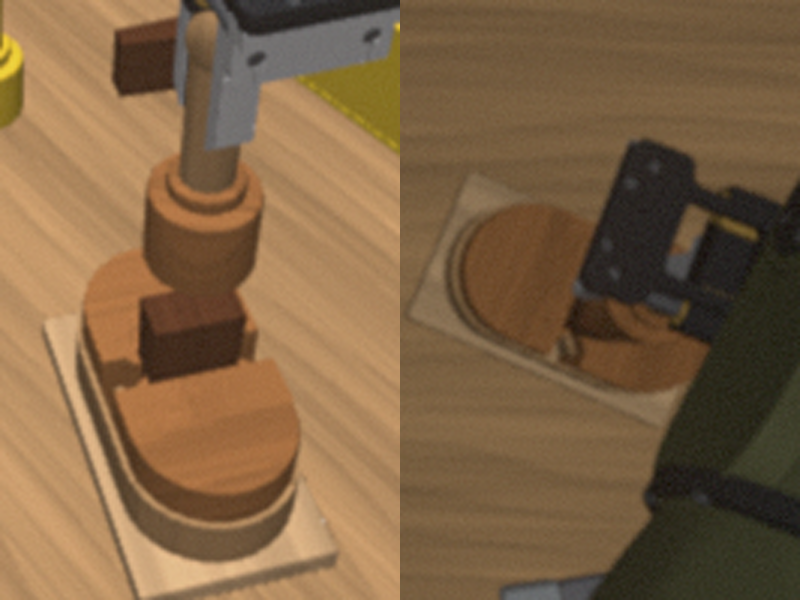

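The rammer hangs upright right above the high wedge (face at about crop (202,270), wedge top at (190,310)). Descending now.

```bash
python3 -m handwheel '[[0,[0,9,0],0],[0,[0,9,0],0],[0,[0,9,0],0],[0,[0,6,0],0],[0,[0,4,0],0],[0,[0,4,0],0],[0,[0,4,0],0],[0,[0,4,0],0],[0,[0,4,0],0]]'
python3 -m handwheel '[[0,[0,4,0],0],[0,[0,4,0],0],[0,[0,3,0],0],[0,[0,0,0],0]]'
```

```text
t: 6.42
eef_pos: [0.4915, -0.2582, 0.2186]
tool_rot: [-0.696, 0.696, -0.124, 0.125]
contact_force: [-3.5, 2.5, 5.3]
grip_width: 0.0273
t: 6.75
eef_pos: [0.4914, -0.2582, 0.2065]
tool_rot: [0.696, -0.696, 0.125, -0.124]
contact_force: [0.3, -0.4, -3.9]
grip_width: 0.0274
```

```bash
python3 -m handwheel '[[0,[0,3,0],0],[0,[0,2,0],0],[0,[0,0,0],0]]'
python3 -m handwheel '[[0,[0,2,0],0],[0,[0,0,0],0]]'
python3 -m handwheel '[[0,[0,2,0],0],[0,[0,0,0],0]]'
```

```text
t: 7.0
eef_pos: [0.4919, -0.2585, 0.2037]
tool_rot: [-0.696, 0.696, -0.124, 0.125]
contact_force: [-2.7, 2.1, 12.4]
grip_width: 0.0272
t: 7.17
eef_pos: [0.4925, -0.2588, 0.2035]
tool_rot: [-0.695, 0.697, -0.123, 0.126]
contact_force: [-5.5, 5.1, 25.2]
grip_width: 0.0277
t: 7.33
eef_pos: [0.4932, -0.259, 0.2031]
tool_rot: [-0.695, 0.697, -0.121, 0.127]
contact_force: [-4.6, 5.0, 36.0]
grip_width: 0.0275
```

The force climbs to about 40 N at 0.203 with no more travel, so the wedge is on its stop. Lifting to check.

```bash
python3 -m handwheel '[[0,[0,-5,0],0],[0,[0,-15,0],0],[0,[0,-25,0],0],[0,[0,-25,0],0],[0,[0,-10,0],0],[0,[-10,0,21.8],0],[0,[-10,0,21.8],0],[0,[-10,0,21.8],0],[0,[-10,0,21.8],0],[0,[-10,0,21.8],0]]'
python3 -m handwheel '[[0,[-10,0,21.8],0],[0,[-10,0,21.8],0],[0,[-10,0,21.8],0],[0,[-10,0,21.8],0],[0,[-10,0,21.8],0],[0,[0,0,0],0],[0,[0,0,0],0],[0,[0,0,0],0]]'
python3 - <<'E'
from h import *
import cv2
print(manip.read_state()["tool_rot"])
a=manip.get_image("side")
f=lambda im,x,y:cv2.resize(im[y:y+200,x:x+133],(400,600),interpolation=cv2.INTER_CUBIC)
cv2.imwrite("pics/w2.png",np.hstack([f(a,325,220),f(a,230,120)]))
E
```

```text
t: 8.17
eef_pos: [0.482, -0.1377, 0.2773]
tool_rot: [0.696, -0.696, 0.125, -0.124]
contact_force: [-0.5, -0.2, -3.2]
grip_width: 0.0275
t: 8.83
eef_pos: [0.4732, -0.0194, 0.2778]
tool_rot: [-0.696, 0.696, -0.125, 0.124]
contact_force: [-0.3, 0.3, -3.9]
grip_width: 0.0273
[-0.69599098  0.69617807 -0.12455391  0.12417314]
```

View pics/w2.png

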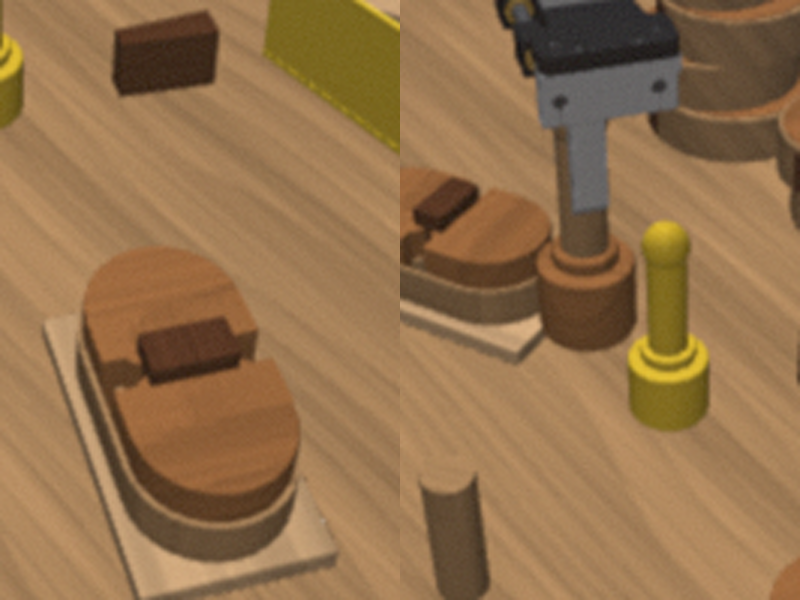

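The wedge now sits as low as the other form's, with its top at crop (188,337), and the rammer hangs upright over its old, free spot. Lowering it now.

```bash
python3 -m handwheel '[[0,[0,15,0],0],[0,[0,25,0],0],[0,[0,30,0],0],[0,[0,30,0],0],[0,[0,25,0],0],[0,[0,20,0],0],[0,[0,12,0],0],[0,[0,0,0],0],[0,[0,0,0],0],[0,[0,3,0],0]]'
python3 -m handwheel '[[0,[0,2,0],0],[0,[0,1,0],0],[0,[0,0,0],0]]'
python3 -m handwheel '[[0,[0,1,0],0],[0,[0,0,0],0],[0,[0,0,0],0]]'
```

```text
t: 9.72
eef_pos: [0.474, -0.0196, 0.1196]
tool_rot: [0.696, -0.696, 0.124, -0.125]
contact_force: [0.4, 0.2, -3.4]
grip_width: 0.0277
t: 9.97
eef_pos: [0.4733, -0.0192, 0.1157]
tool_rot: [-0.696, 0.696, -0.124, 0.125]
contact_force: [-0.1, -0.3, -3.0]
grip_width: 0.027
t: 10.22
eef_pos: [0.4732, -0.0191, 0.1146]
tool_rot: [-0.696, 0.696, -0.124, 0.124]
contact_force: [0.8, -0.3, -3.3]
grip_width: 0.027
```

```bash
python3 -m handwheel '[[0,[0,1,0],0],[0,[0,0,0],0],[0,[0,0,0],0]]'
python3 -m handwheel '[[0,[0,1,0],0],[0,[0,0,0],0],[0,[0,0,0],0]]'
python3 -m handwheel '[[0,[0,0.5,0],0],[0,[0,0,0],0],[0,[0,0,0],0]]'
```

```text
t: 10.47
eef_pos: [0.4733, -0.0191, 0.1137]
tool_rot: [0.696, -0.696, 0.124, -0.125]
contact_force: [-1.2, -0.2, 1.3]
grip_width: 0.0275
t: 10.72
eef_pos: [0.4736, -0.0192, 0.1136]
tool_rot: [0.696, -0.696, 0.124, -0.125]
contact_force: [-5.9, 0.8, 13.4]
grip_width: 0.0272
t: 10.97
eef_pos: [0.4737, -0.0192, 0.1136]
tool_rot: [0.696, -0.696, 0.124, -0.125]
contact_force: [-7.3, 1.2, 20.9]
grip_width: 0.0274
```

The rammer is on the bench at TCP 0.1136. That puts the driving end at 0.203 − 0.1136 ≈ 0.0895, so the wedge is home. I'll unload, open and back off.

```bash
python3 -m handwheel '[[0,[0,-1.5,0],0],[0,[0,0,0],0],[40,[0,0,0],0],[50,[0,0,0],0],[70,[0,0,0],0],[100,[0,0,0],0],[100,[0,0,0],0],[100,[0,0,0],0],[100,[0,0,0],0],[100,[0,0,0],0]]'
python3 -m handwheel '[[100,[0,0,0],0],[100,[0,-10,0],0],[100,[0,-20,0],0],[100,[0,-30,0],0],[100,[0,-30,0],0],[100,[0,-30,0],0],[100,[0,-20,0],0],[100,[0,0,0],0],[100,[0,0,0],0],[100,[0,0,0],0]]'
python3 - <<'E'
from h import *
import cv2
cv2.imwrite("pics/f1.png",cv2.resize(manip.get_image("side")[140:410,200:470],(600,600),interpolation=cv2.INTER_CUBIC))
E
```

```text
t: 11.8
eef_pos: [0.4732, -0.0192, 0.1134]
tool_rot: [-0.696, 0.696, -0.124, 0.124]
contact_force: [0.1, 0.1, 0.3]
grip_width: 0.0775
t: 12.63
eef_pos: [0.4728, -0.0191, 0.253]
tool_rot: [-0.696, 0.696, -0.125, 0.124]
contact_force: [0.1, -1.0, 0.9]
grip_width: 0.0938
```

View pics/f1.png

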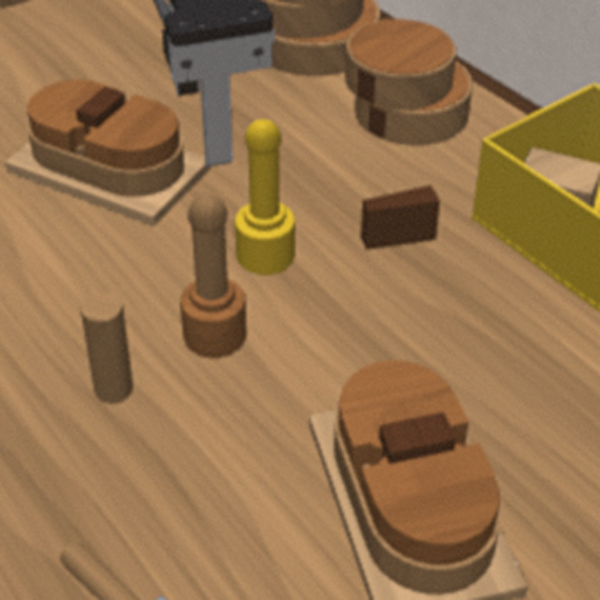

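The rammer stands upright and free at crop (212,275), the wedge is down at (418,437), and the gripper is clear. Handing in.

```bash
python3 -c "
from bench import manip
print(manip.job_done())"
```

```text
the job is handed in; nothing more can be done
None
```

I took the brown rammer by its handle and pressed the high wedge of the right-hand form straight down in steps. The job was handed in at about 12.7 s; it reports no verdict.

- **Wedge:** it stopped moving while the reading rose to about 36 N. The face height worked out at about 89.5 mm, against 90 mm for fully home. The picture shows it as low as the other form's wedge.
- **Rammer:** I stood it back at its old spot. The last picture shows it upright on the bench, with the gripper open and clear above it.
- **Disagreements:** the handle apparently slipped about 2 mm in the grip during the drive; I allowed for this when setting it down. The two camera estimates of positions differed by 2–6 mm, which did no harm.

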